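# Wedge the stopcock plug shut

### The arm

A 6-joint arm with a two-finger parallel gripper is mounted at the origin on the work surface. World frame = base frame: x ahead of the robot, y to its left, z up, the work surface at z = 0. Lengths are in m, angles in degrees, forces in N, time in s.
With the tool pointing down it reaches from about 0.325 to 0.775 m from the base axis. Payload 5.5 kg.
Tool frame: the origin (TCP) lies at the centre of the arm's flange, where the gripper is bolted on; the fingertips stand 182 mm ahead of it and the grasp point (between the pads) lies 163 mm ahead of it; z points along the fingers, y is the line along which they close (so a half turn about z gives the same grasp; the last joint's range is limited). The gripper opens to 88 mm and grips with 3 to 60 N. Pads are 20 mm wide; open, the fingers measure 115 mm over their backs; the gripper's body (75 mm by 178 mm) begins 61 mm behind the grasp point.
Start: joints at [-74.926, 5.22, 70.514, -0, 104.267, -3.249], TCP at [0.189, -0.57, 0.405] pointing down, gripper open.
Joint ranges: [-164.24, 164.24], [-49.07, 125.15], [9.68, 141.18], [-86.29, 266.29], [3.28, 154.24], [-151.56, 151.56]. Speed limits (degrees/s): [147.25, 147.25, 172.46, 180, 180, 180].

### API

Orientations are given as [roll, pitch, yaw] about the fixed x, y, z axes, in that order (R = Rz(yaw) Ry(pitch) Rx(roll)).
In Python, from station import r gives the robot as it stands. The module is installed in compiled form; this text tells all that it offers. Calls block until the motion is done:
- r.reach(position, orientation): joint-space move of the TCP to a pose.
- r.servo_line(position, rotation=None, speed=0.15): straight line of the TCP; rotation=None keeps the orientation; speed is the mean speed in m/s.
- r.move_joints(angles): joint-space move.
- r.let_go() and r.grab(squeeze=None): open the fingers fully, or close them until they stop; squeeze is the grip in N (None keeps the last).
- r.wait(seconds).
- r.inverse_kinematics(position, orientation): joint angles nearest the present ones, or None.
- r.sense(): the state.
- r.snapshot(name): name is "scene" or "top" or "wrist"; returns a dict with "frame" (420x560x3 uint8, red, green, blue), "fx", "fy", "cx", "cy" (pixels), "dist_coeffs" ([k1, k2, p1, p2, k3] as OpenCV has them; the pictures are not rectified), "R" (3x3) and "t" (3): a world point X has camera coordinates R X + t. Camera axes: x right, y down, z forward; pixel columns grow to the right and rows downward; lengths in m; the calibration is good to about 2 mm. A picture is of the moment at which its call begins. There is no depth.
A pose or a line that the arm cannot do raises r.IKError and nothing moves.
- r.hand_in(): hands the job in; it is judged then, once.
The state is a dict: "clock": time; "joints": joint angles; "joint_vel": joint speeds; "joint_torque": joint torques, N m; "tcp_pos": TCP position; "orientation": TCP orientation; "contact_force": force on the tool from outside, world axes, zero at the start; "torque": the same for the moment, N m; "opening": finger opening in m; "gripper_force": force on a finger pad.
Only numpy, scipy, OpenCV 4.12 (cv2) and the standard library are available. Lean on these libraries where they do the work, as an engineer would, in place of code of your own. Each camera call takes 0.05 s, during which the arm holds its last target. There are 200 camera calls.

### The job

Take the stopcock plug (the white tapered one with the flat blade handle) out of its rack and set it into the tapered hole of the stopcock with its handle in line with the pipe, the open position. Then give it a quarter turn, either way, to closed (handle square across the pipe) while keeping up a steady downward push of about 15 N, never over 25 N, so that it wedges and holds by itself; pushing without turning will not wedge it. Let go and leave it standing so, and leave the other things where they are.

Things in the scene. Friction and masses are not known exactly. Their poses are not given: they have to be found in the camera images.
- plug: Loose stopcock plug, 0.12 kg, hanging upright in one of the rack's two holes, tip 12 mm above the bench. Origin: centre of its lower tip, z up along its axis. White taper, 15 mm diameter at the tip, 33 mm at 46 mm up; grey collar 38 mm in diameter from 46 to 52 mm; 14 mm neck; flat grey blade handle from 58 to 86 mm up, 46 mm long (plug's x), 12 mm thick (y).
- blade (a point): Where to grip the plug's blade (across its 12 mm): on the plug's axis, 78 mm above its tip, 8 mm under the blade's top; fingertips then clear the collar by some 7 mm. Same axes as the plug.
- cock: Fixed stopcock: upright steel barrel 58 mm in diameter, rim 66 mm above the bench; a pipe (axis 36 mm up) runs out of it both ways along the cock's x to 111 mm from the axis, on a foot 260 x 50 x 8 mm. Origin: on the bench, on the barrel's axis; z up. Inside: a white plastic liner of the plug's own taper (radius 1 in 5), mouth 30 mm wide.
- mouth (a point): Centre of the barrel's rim. The liner sits 0.5 to 6.5 mm below it, a different height each run, not measured: find the depth by feel. Set in loosely, the plug's tip is 21.5 to 27.5 mm above the bench, its collar 8 mm over the liner. Pushed straight it sticks and hardly wedges; turned under 13 N it creeps 0.3 to 2 mm deeper, is squeezed with some 70 N, needs about 0.4 N m, and stays when let go.
- bed (a joint): How far the liner's stiff rubber bed is pressed down, in m: 0 unloaded, 0.001 per 40 N of downward push on the plug. Too small to read well: use the force on the tool.
- rack: Fixed grey block, 70 x 170 x 58 mm high, with two holes 34 mm in diameter on its y axis, 45 mm to either side of its centre. Origin: centre of its underside.
- stopper: Loose plain stopper in the other hole of the rack: same collar but a round head 35 mm in diameter and no blade; 74 mm tall, origin at its lower tip. Not part of the job.
- beaker: Empty glass beaker, 66 mm in diameter at the rim, 85 mm tall, on the bench. Origin: centre of its underside. Not part of the job.
- tin0: Orange adhesive tin, 76 mm in diameter, 87 mm tall, on the bench. Origin: centre of its underside. Not part of the job.
- tin1: A second such orange tin. Not part of the job.
There are look-alikes about, which are no part of the job. Leave any purple or yellow look-alike of the plug alone.

How it is judged (in metres and radians):
On the way:
1. the plug stands in the stopcock's hole with its handle in line with the pipe (within 17 degrees) (z of plug in the frame of cock below 0.031 m and horizontal distance between plug and cock below 0.005 m and angle between the x axis of plug and the x axis of cock, either way round below 0.3 rad), for 0.2 s.
At the end, for the whole second after the job is handed in: the plug stands upright in the stopcock's hole, let go and at rest, with its handle across the pipe (within 11 degrees) and wedged, its taper squeezed by the liner with a total of over 52 N (what about 10 N of push kept up through the turn gives) (contact force between plug and cock above 52 N and z of plug in the frame of cock below 0.03 m and horizontal distance between plug and cock below 0.003 m and angle between the x axis of plug and the y axis of cock, either way round below 0.2 rad and angle between plug's own z axis and vertical below 0.06 rad and linear speed of plug below 0.01 m/s); the robot touches nothing.
It fails at once if the plug is pushed down with over 26 N (value of joint bed above 0.00065 m).
It fails at once if the spare stopper is knocked away or lifted (distance of stopper from where it was at the start of the episode above 0.025 m).
It fails at once if the beaker is knocked away or lifted (distance of beaker from where it was at the start of the episode above 0.025 m).
It fails at once if the first tin is knocked away or lifted (distance of tin0 from where it was at the start of the episode above 0.025 m).
It fails at once if the second tin is knocked away or lifted (distance of tin1 from where it was at the start of the episode above 0.025 m).
It also fails if it takes over 70 s, if anything falls off the work surface, if the arm or the gripper's body presses on something with over 40 N, if the wrist force passes 120 N, or if a joint passes its speed limit or range.

## Working session

There is one attempt and no reset: what is moved stays moved. The work goes in short steps, each a Python script; the robot and the scene stay as the last script left them, time stands still between calls to the robot, and variables do not carry over. Pictures are saved under pics/ and viewed, at most 10 in all, crops included, and the job is handed in when it is done.

```bash
mkdir -p pics; cat > h.py <<'E'
import numpy as np, cv2
from station import r
def snap(name, f=None):
    s=r.snapshot(name)
    if f: cv2.imwrite('pics/'+f, cv2.cvtColor(s['frame'],cv2.COLOR_RGB2BGR))
    return s
def ray(s,uv):
    K=np.array([[s['fx'],0,s['cx']],[0,s['fy'],s['cy']],[0,0,1]])
    p=cv2.undistortPoints(np.array(uv,float).reshape(-1,1,2),K,np.array(s['dist_coeffs'],float)).reshape(-1,2)
    R=np.array(s['R']);t=np.array(s['t'])
    return -R.T@t, np.c_[p,np.ones(len(p))]@R
def onz(s,uv,z):
    c,d=ray(s,uv); return c+d*((z-c[2])/d[:,2])[:,None]
E
python3 - <<'E'
from h import *
a=snap('top','top0.png');b=snap('scene','scene0.png')
for s in(a,b): print(-np.array(s['R']).T@s['t'],s['fx'],s['dist_coeffs'])
print(r.sense())
E
```

```text
[ 0.45964384 -0.0418699   0.97014447] 437.8381490656618 [-0.01427646  0.          0.          0.          0.        ]
[1.29201906 0.55895547 0.78536878] 525.8730485042624 [-0.06582873  0.          0.          0.          0.        ]
{'clock': 0.1, 'joints': array([-7.49247989e+01,  5.25992981e+00,  7.05753811e+01, -1.38916500e-03,
        1.04268369e+02, -3.25025286e+00]), 'joint_vel': array([-0.03412125, -0.10160871, -0.25255415,  0.05603709, -0.00238097,
        0.02545744]), 'joint_torque': array([ 3.54588010e-03, -4.47857273e+01, -4.07568240e+01,  7.00498768e-02,
        2.85115797e-02, -1.26171531e-04]), 'tcp_pos': array([ 0.18864059, -0.56962761,  0.40360386]), 'orientation': array([-1.79896410e+02, -4.53361436e-03,  1.83251087e+01]), 'contact_force': array([-0.37244267,  0.0713397 , -0.48236166]), 'torque': array([ 0.02949576,  0.0253373 , -0.0545622 ]), 'gripper_force': 0.0, 'opening': 0.08810873486740368}
```

View pics/top0.png

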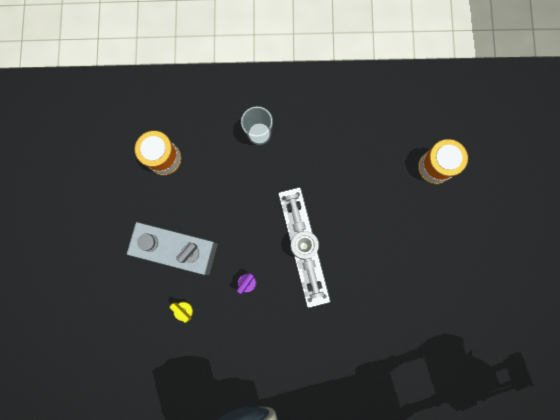

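View pics/scene0.png

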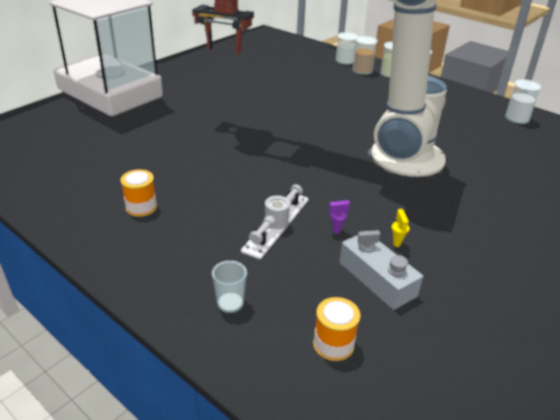

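The top view shows the rack with a bladed grey-topped piece at about (187,253) and the round-headed stopper at (148,242). The cock's mouth is at (304,245), with the pipe running from (292,195) to (317,300). The beaker is at (258,125) and the tins are at (155,150) and (448,160).

Candidates for the plug are (187,253) in the rack, purple at (247,283) and yellow at (182,312). Only the first is in the rack with a grey blade, so I'll confirm it in a crop.

```bash
python3 - <<'E'
from h import *
im=cv2.imread('pics/top0.png')
c=cv2.resize(im[180:320,110:340],None,fx=3.4,fy=3.4,interpolation=cv2.INTER_CUBIC)
cv2.imwrite('pics/crop0.png',c)
s=snap('top')
print('blade',onz(s,[[187,253]],.098),'stopper',onz(s,[[148,242]],.086),'mouth',onz(s,[[304.5,245]],.066))
hsv=cv2.cvtColor(im,cv2.COLOR_BGR2HSV)
m=((hsv[...,1]<60)&(hsv[...,2]>180)).astype(np.uint8); m[:180]=0;m[320:]=0
p=cv2.findNonZero(m[:, :]);print(cv2.minAreaRect(p))
E
```

```text
blade [[0.49823729 0.16247821 0.098     ]] stopper [[0.52184146 0.24582838 0.086     ]] mouth [[ 0.51390387 -0.07350573  0.066     ]]
((226.22186279296875, 264.01397705078125), (118.26595306396484, 187.1984405517578), 77.6609115600586)
```

View pics/crop0.png

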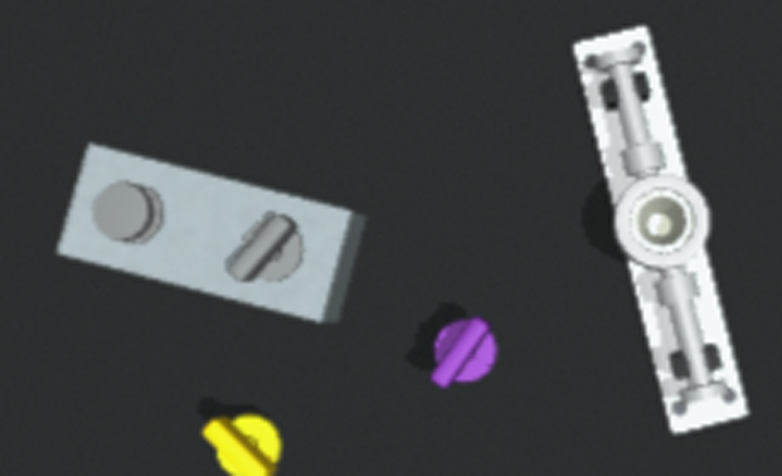

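The crop confirms it: the rack piece at crop (261,247) has a flat grey blade over a grey collar and is neither purple nor yellow, so it is the plug. The stopper's head at crop (127,212) is round. Next I go above the plug and look with the wrist camera.

```bash
python3 - <<'E'
from h import *
s=snap('top')
P=onz(s,[[110+234/3.4,180+274/3.4],[110+287/3.4,180+220/3.4]],.098)
d=P[1]-P[0];print(P,np.linalg.norm(d),np.degrees(np.arctan2(d[1],d[0])))
r.reach([.498,.162,.42],[180,0,135])
print(r.sense()['tcp_pos'],r.sense()['joints'],r.sense()['clock'])
s=snap('wrist','w1.png');print(-np.array(s['R']).T@s['t'],s['fx'])
E
```

```text
[[0.48326558 0.17864951 0.098     ]
 [0.51468248 0.14782362 0.098     ]] 0.04401428533501559 -44.45597658244874
[0.49826013 0.16137317 0.41993128] [ 1.42272963e+01 -6.32276463e+00  8.04300624e+01 -1.18931637e-02
  1.05897632e+02 -3.06983432e+01] 3.0
[0.4379297  0.22147617 0.39975612] 327.535156657984
```

View pics/w1.png

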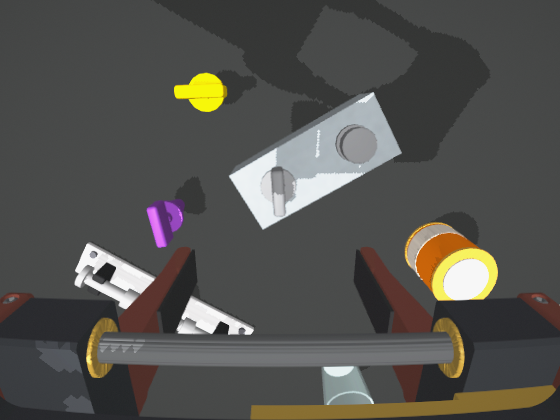

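The wrist view shows the plug's blade from about (278,170) to (279,214), with the stopper at (356,144). I'll cast these onto z=0.098 and check against the top view.

```bash
python3 - <<'E'
from h import *
s=snap('wrist')
im=s['frame'];c=im[150:235,235:320]
cv2.imwrite('pics/crop1.png',cv2.resize(c[...,::-1],None,fx=7,fy=7,interpolation=cv2.INTER_CUBIC))
P=onz(s,[[278,170],[279,214]],.098);d=P[1]-P[0]
print(P,P.mean(0),np.linalg.norm(d),np.degrees(np.arctan2(d[1],d[0])))
E
```

```text
[[0.4803721  0.18272522 0.098     ]
 [0.51163767 0.15286297 0.098     ]] [0.49600489 0.16779409 0.098     ] 0.04323528279815062 -43.68489063341878
```

View pics/crop1.png

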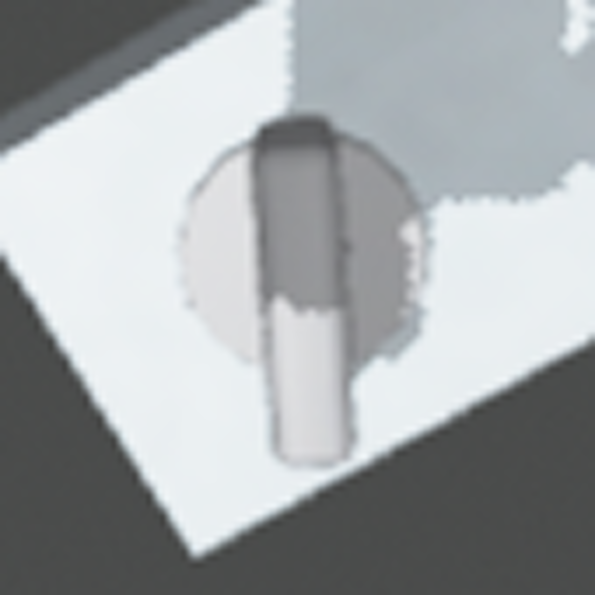

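The enlarged blade top runs from (277.3,170) to (279.9,216.4). The collar centre, at z=0.064, is near (278.2,185.7).

```bash
python3 - <<'E'
from h import *
s=snap('wrist')
P=onz(s,[[277.3,170],[279.9,216.4]],.098);d=P[1]-P[0]
print(P.mean(0),np.linalg.norm(d),np.degrees(np.arctan2(d[1],d[0])),onz(s,[[278.2,185.7]],.064))
# cock mouth and pipe from top view: white liner / foot
s=snap('top');im=s['frame'];g=im.min(2)
m=(g>110).astype(np.uint8);m[:180]=0;m[315:]=0;m[:,:270]=0;m[:,340:]=0
cs=cv2.findContours(m,cv2.RETR_EXTERNAL,cv2.CHAIN_APPROX_NONE)[0]
c=max(cs,key=cv2.contourArea);rc=cv2.minAreaRect(c);b=cv2.boxPoints(rc);print(rc)
W=onz(s,b,.008);
for i in range(4):
  e=W[(i+1)%4]-W[i];print(np.linalg.norm(e),np.degrees(np.arctan2(e[1],e[0])))
print('foot centre',W.mean(0))
cv2.imwrite('pics/crop2.png',cv2.resize(im[180:315,270:340,::-1],None,fx=4.4,fy=4.4,interpolation=cv2.INTER_CUBIC))
c=cv2.resize(im[215:275,275:335,::-1],None,fx=10,fy=10,interpolation=cv2.INTER_CUBIC);cv2.imwrite('pics/crop3.png',c)
E
```

```text
[0.49693528 0.16706145 0.098     ] 0.04575967425640203 -41.831547421465515 [[0.49710852 0.16675016 0.064     ]]
((304.9411926269531, 246.76470947265625), (118.84245300292969, 28.134132385253906), 75.96376037597656)
0.06281155847120853 -76.48836396782205
0.2602134392188588 -167.09392976883578
0.06067804038217539 103.41677811270144
0.26009917894060064 13.375814332625275
foot centre [ 0.51567719 -0.07595186  0.008     ]
```

View pics/crop3.png

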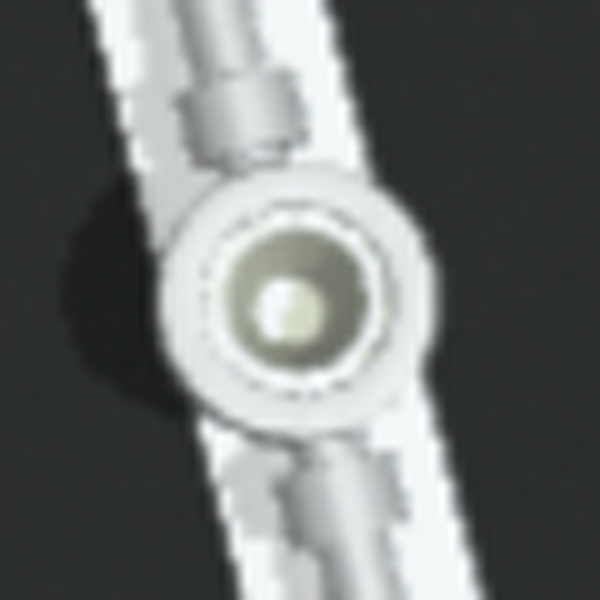

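The rim circle in the crop is centred at full-image (305,245), and the foot comes out at 260 mm with the pipe at 13.4°, which fits the given size. Next I take a closer look at the blade from lower down.

```bash
python3 - <<'E'
from h import *
r.servo_line([.497,.166,.33],[180,0,138])
q=r.sense();print(q['tcp_pos'],q['orientation'])
s=snap('wrist','w2.png')
# expected blade ends
for P in ([.48,.1824,.098],[.514,.1515,.098],[.497,.167,.064]):
  K=np.array([[s['fx'],0,s['cx']],[0,s['fy'],s['cy']],[0,0,1]])
  print(cv2.projectPoints(np.array([P]),cv2.Rodrigues(np.array(s['R']))[0],np.array(s['t']),K,np.array(s['dist_coeffs'],float))[0].ravel())
E
```

```text
[0.49714452 0.16602429 0.33105454] [1.79934333e+02 4.43487093e-02 1.37990602e+02]
[276.03803112 200.39152099]
[275.74921068 261.71539466]
[275.77793405 216.2290973 ]
```

View pics/w2.png

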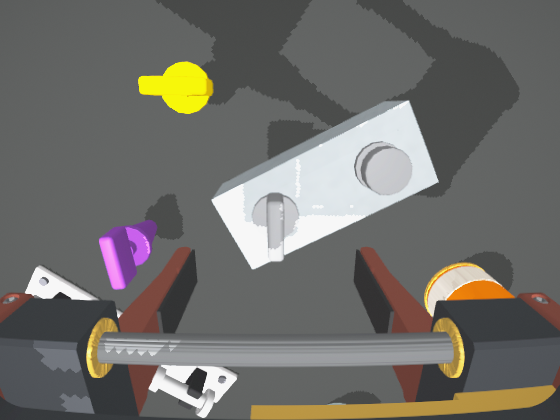

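The blade stands at (275.5, 196–261), as predicted and midway between the fingers. Time to grasp.

```bash
python3 - <<'E'
from h import *
r.servo_line([.497,.167,.253],[180,0,138],speed=.06)
a=r.sense();print(a['contact_force'])
r.grab(50);r.wait(.3)
a=r.sense();print(a['opening'],a['gripper_force'],a['contact_force'],a['torque'],a['tcp_pos'])
r.servo_line([.497,.167,.37],speed=.1)
a=r.sense();print(a['opening'],a['contact_force'],a['torque'],a['clock'])
r.reach([.514,-.075,.37],[180,0,193.4])
a=r.sense();print(a['opening'],a['contact_force'],a['torque'],a['clock'],a['tcp_pos'],a['orientation'],a['joints'])
s=snap('wrist','w3.png')
K=np.array([[s['fx'],0,s['cx']],[0,s['fy'],s['cy']],[0,0,1]])
print(cv2.projectPoints(np.array([[.514,-.0745,.066]]),cv2.Rodrigues(np.array(s['R']))[0],np.array(s['t']),K,np.array(s['dist_coeffs'],float))[0].ravel())
E
```

```text
[-0.24705279 -0.55584698  0.5157699 ]
0.011870159648289462 49.97864171862602 [ 0.096603    0.12207282 -0.04899677] [-0.0144305  -0.14115911 -0.03243694] [0.49699283 0.16699359 0.25298956]
0.011795305925661487 [ 0.53053874 -0.31000379 -0.46197404] [ 0.01559547 -0.10689053  0.0030561 ] 8.2
0.011631758240414663 [-0.76873973  0.52881327 -1.54088217] [ 0.09379034 -0.12215239  0.00443767] 9.4917 [ 0.51404044 -0.07460577  0.36980033] [ 1.79974086e+02 -1.00964147e-02 -1.66620533e+02] [-1.20172623e+01 -7.46041790e+00  8.65563295e+01  1.94313131e-02
  1.00924322e+02 -1.15393048e+02]
[274.20522318 203.91421866]
```

View pics/w3.png

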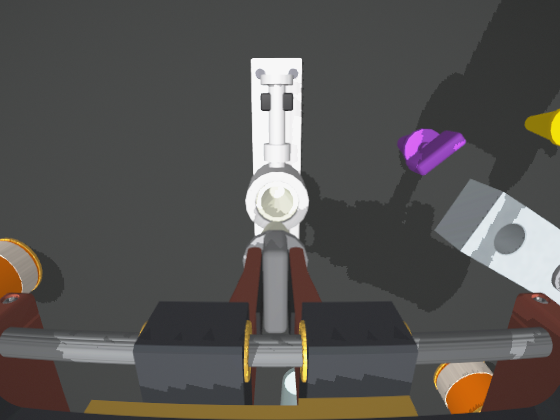

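The rim's mouth shows at about (276.7,201.5), predicted (274.2,203.9), and the foot columns run 251–302 vertically, so the angle is right. I'll cast it, and repeat from lower down.

```bash
python3 - <<'E'
from h import *
s=snap('wrist')
print(onz(s,[[276.7,201.5]],.066))
t=snap('top');print(onz(t,[[304.5,244.5],[305,245]],.066))
r.servo_line([.5145,-.075,.335],[180,0,193.4])
s=snap('wrist','w4.png');print(r.sense()['tcp_pos'],r.sense()['clock'])
print(onz(s,[[275.5,200]],.066))
K=np.array([[s['fx'],0,s['cx']],[0,s['fy'],s['cy']],[0,0,1]])
T=r.sense()['tcp_pos']
for z in (.18,.155,.135): print(cv2.projectPoints(np.array([[T[0],T[1],z]]),cv2.Rodrigues(np.array(s['R']))[0],np.array(s['t']),K,np.array(s['dist_coeffs'],float))[0].ravel())
cv2.imwrite('pics/crop4.png',cv2.resize(s['frame'][120:280,200:355,::-1],None,fx=3.7,fy=3.7,interpolation=cv2.INTER_CUBIC))
E
```

```text
[[ 0.51135453 -0.07265525  0.066     ]]
[[ 0.51493443 -0.07352199  0.066     ]
 [ 0.51389375 -0.07453529  0.066     ]]
[ 0.51455336 -0.07480734  0.33556341] 10.075
[[ 0.50030475 -0.07668859  0.066     ]]
[272.8521494  295.28873928]
[273.11247355 270.12848103]
[273.27689004 254.29650343]
```

View pics/crop4.png

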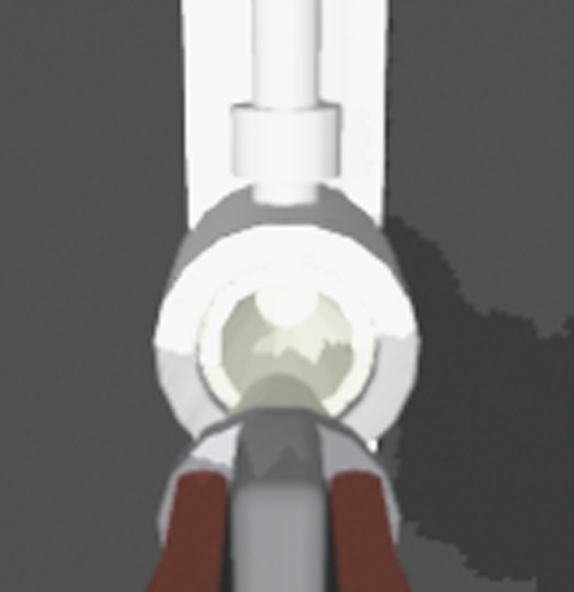

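The crop shows the rim centre at about full-image (277.6,213.2). The held plug's blade and collar are centred at col 275.7, with the collar's near lower edge at row 231. I'll use the held plug, whose position is known, to remove the camera bias.

```bash
python3 - <<'E'
from h import *
s=snap('wrist');T=r.sense()['tcp_pos']
u=np.array([np.cos(np.radians(193.4)),np.sin(np.radians(193.4))])
K=np.array([[s['fx'],0,s['cx']],[0,s['fy'],s['cy']],[0,0,1]])
proj=lambda P:cv2.projectPoints(np.array([P]),cv2.Rodrigues(np.array(s['R']))[0],np.array(s['t']),K,np.array(s['dist_coeffs'],float))[0].ravel()
tip=T[2]-.241
e=T[:2]+.019*u
p=proj([*e,tip+.046]);print('collar edge pred',p, proj([*e,tip+.052]))
b=np.array([275.7,230.9])-p
print('bias',b)
M=np.array([277.6,213.2])
for f in (0,.76,1): print(f,onz(s,[M-f*b],.066))
# cross-check: rim extreme edges
print('rim far edge',proj([.514+.029*u[0],-.0745+.029*u[1],.066]),'seen', (277.6,120+225/3.7))
E
```

```text
collar edge pred [273.56697728 227.06455303] [273.51786615 230.9232304 ]
bias [2.13302272 3.83544697]
0 [[ 0.51159002 -0.07264324  0.066     ]]
0.76 [[ 0.50950297 -0.07447748  0.066     ]]
1 [[ 0.50884638 -0.07505454  0.066     ]]
rim far edge [274.61871176 180.10845526] seen (277.6, 180.8108108108108)
```

```bash
python3 - <<'E'
from h import *
s=snap('wrist');T=r.sense()['tcp_pos']
u=np.array([np.cos(np.radians(193.4)),np.sin(np.radians(193.4)),0])
plug=onz(s,[[275.7,230.9]],T[2]-.241+.046)[0]-.019*u
rim=onz(s,[[277.6,180.8]],.066)[0]-.029*u
print('plug',plug,'T',T,'rim',rim,'shift',rim-plug)
im=cv2.imread('pics/w3.png').astype(int)
m=((im[...,2]-im[...,0])>6).astype(np.uint8); m[:170]=0;m[240:]=0;m[:,:240]=0;m[:,315:]=0
cs=max(cv2.findContours(m,cv2.RETR_EXTERNAL,cv2.CHAIN_APPROX_NONE)[0],key=cv2.contourArea)
h=cv2.convexHull(cs);print(cv2.boundingRect(h),cv2.fitEllipse(h))
# back to the w3 pose, same pose as before: use its extrinsics by translation
d=np.array([.51404044,-.07460577,.36980033])-T
s3=dict(s);s3['t']=np.array(s['t'])-np.array(s['R'])@d
e=cv2.fitEllipse(h)[0]
for z in(.0655,.0595):print(onz(s3,[e],z))
E
```

```text
plug [ 0.51707163 -0.07323629  0.14138953] T [ 0.51466707 -0.07493706  0.33638953] rim [ 0.5145241  -0.07222932  0.066     ] shift [-0.00254753  0.00100697 -0.07538953]
(257, 187, 40, 45) ((276.2754211425781, 211.40914916992188), (38.9847412109375, 51.219974517822266), 4.71233606338501)
[[ 0.5210533  -0.07113774  0.0655    ]]
[[ 0.52295043 -0.07066725  0.0595    ]]
```

Both routes agree on a shift of about (-2.5,+1.0) mm. I'll descend, guided by force.

```bash
cat >> h.py <<'E'
def wrench(n=4):
    F=[];
    for _ in range(n):
        r.wait(.03);a=r.sense();F.append(np.r_[a['contact_force'],a['torque']])
    return np.mean(F,0)
E
python3 - <<'E'
from h import *
x,y=.5121,-.0739
r.servo_line([x,y,.31],[180,0,193.4],speed=.08)
r.servo_line([x,y,.295],speed=.05);r.wait(.2)
b=wrench(8);np.save('b.npy',b);print('base',b.round(2))
z=.285
r.servo_line([x,y,z],speed=.03)
while z>.258:
    w=wrench(3)-b
    print(round(z,4),w.round(2),r.sense()['clock'].__round__(1))
    if w[2]>4 or np.hypot(w[0],w[1])>4: break
    z-=.001 if z>.27 else .0005
    r.servo_line([x,y,z],speed=.02)
a=r.sense();print(a['tcp_pos'],a['orientation'])
E
```

```text
base [ 0.18  0.04 -0.98  0.07 -0.14 -0.01]
0.285 [-0.02 -0.17 -0.31 -0.01  0.   -0.02] 12.1
0.284 [ 0.05 -0.04 -0.4  -0.    0.03  0.03] 12.5
0.283 [-0.44  0.12 -0.02 -0.    0.04  0.01] 12.8
0.282 [-0.27  0.4   0.17 -0.   -0.01  0.05] 13.2
0.281 [-0.24  0.01  0.06 -0.01 -0.01  0.01] 13.5
0.28 [-0.27  0.66 -0.3   0.02  0.04  0.03] 13.9
0.279 [-0.66  0.32  0.11 -0.    0.02 -0.03] 14.2
0.278 [-0.85  0.07 -0.43  0.    0.02  0.02] 14.6
0.277 [ 0.02 -0.34  0.08 -0.02 -0.01 -0.  ] 14.9
0.276 [0.14 0.19 0.45 0.02 0.02 0.03] 15.3
0.275 [ 0.11 -0.18  0.04  0.02  0.03 -0.01] 15.6
0.274 [-0.44 -0.28 -0.12  0.    0.03  0.01] 16.0
0.273 [-0.5   0.3   0.26  0.01  0.01  0.01] 16.3
0.272 [-0.29 -0.29  0.2  -0.02  0.01 -0.  ] 16.7
0.271 [ 0.18 -0.51  0.17 -0.02 -0.02  0.  ] 17.0
0.27 [-0.19  0.01  0.2   0.01  0.03  0.01] 17.4
0.2695 [-0.48 -0.51  0.16  0.   -0.    0.03] 17.7
0.269 [ 0.06  0.26 -0.06 -0.03  0.03  0.01] 18.1
0.2685 [-0.38  0.29 -0.65 -0.02  0.02  0.04] 18.4
0.268 [-0.3  -0.11 -0.3   0.01  0.03  0.03] 18.8
0.2675 [-0.22 -0.15  0.23  0.05  0.05  0.02] 19.1
0.267 [-0.8   0.26  0.1   0.11  0.15  0.  ] 19.5
0.2665 [-0.96  0.96  0.23  0.16  0.23  0.  ] 19.8
0.266 [-1.54  0.97  0.65  0.29  0.32  0.02] 20.2
0.2655 [-2.04  1.61  1.35  0.36  0.43  0.01] 20.5
0.265 [-2.68  1.94  2.1   0.46  0.6  -0.  ] 20.9
0.2645 [-3.97  2.35  3.05  0.55  0.77  0.04] 21.2
[ 0.51204803 -0.07385544  0.26450283] [ 1.79986597e+02 -1.05772862e-02 -1.66598920e+02]
```

Contact is soft and pushes toward (-x,+y). I'll null the lateral force while pressing down to seat it.

```bash
python3 - <<'E'
from h import *
b=np.load('b.npy');x,y,z=.5121,-.0739,.2645
for i in range(28):
    w=wrench(3)-b
    if i%2==0 or w[2]>10: print(np.round([x*1e3,y*1e3,z*1e3],2),w.round(2),round(r.sense()['clock'],1))
    L=np.hypot(w[0],w[1])
    if w[2]>12: break
    x+=np.clip(w[0]/9e3*.7,-4e-4,4e-4);y+=np.clip(w[1]/9e3*.7,-4e-4,4e-4)
    if L<2.5: z-=.0004
    r.servo_line([x,y,z],speed=.02)
np.save('p.npy',[x,y,z]);print(r.sense()['tcp_pos'],r.sense()['orientation'])
E
```

```text
[512.1 -73.9 264.5] [-3.79  2.32  2.8   0.56  0.74 -0.01] 21.3
[511.59 -73.55 264.5 ] [-1.66  1.    2.14  0.31  0.31  0.03] 22.0
[511.39 -73.39 263.7 ] [-0.79  0.79  4.02  0.13  0.16 -0.01] 22.7
[511.22 -73.28 262.9 ] [-2.35  0.07  7.75  0.11  0.31  0.03] 23.4
[510.87 -73.25 262.1 ] [-1.41  0.05  9.75  0.14  0.37  0.  ] 24.1
[510.76 -73.24 261.7 ] [-2.56  0.86 11.35  0.17  0.46 -0.02] 24.5
[510.56 -73.18 261.7 ] [-1.53  0.45 11.05  0.13  0.32 -0.  ] 24.8
[510.44 -73.14 261.3 ] [-2.35  0.31 11.79  0.13  0.41  0.02] 25.2
[510.26 -73.12 260.9 ] [-2.25  0.81 12.96  0.11  0.43 -0.02] 25.5
[ 0.51073415 -0.07326551  0.26343358] [-179.88904769    0.21288992 -166.60315767]
```

It is seated in line (tip about 22 mm, fz 13 N). Next is the quarter turn in small steps about the plug's axis (plug about 2.8 mm toward −tool x), holding 15 N and nulling the side force.

```bash
cat > turn.py <<'E'
from h import *
import sys
y0,y1,step=map(float,sys.argv[1:4])
b=np.load('b.npy');x,y,z=np.load('p.npy');d=.0028
t=lambda a:np.array([np.cos(np.radians(a)),np.sin(np.radians(a))])
yaw=y0
while True:
    w=wrench(2)-b;a=r.sense()
    print(round(yaw,1),round(a['orientation'][2]%360,1),np.round([x*1e3,y*1e3,z*1e3,a['tcp_pos'][2]*1e3],2),w.round(2),round(a['clock'],1))
    if w[2]>21 or np.hypot(w[0],w[1])>14: z+=.001; print('back off'); 
    n=max(yaw-step,y1)
    if n==yaw: break
    x+=np.clip(w[0]/9e3*.5,-5e-4,5e-4);y+=np.clip(w[1]/9e3*.5,-5e-4,5e-4)
    dd=d*(t(n)-t(yaw));x+=dd[0];y+=dd[1];yaw=n
    z+=np.clip((w[2]-15)/5e3*.6,-6e-4,1e-3)
    r.servo_line([x,y,z],[180,0,yaw],speed=.01)
    np.save('p.npy',[x,y,z])
E
python3 - <<'E'
from h import *
r.grab(60);print(r.sense()['opening'],r.sense()['clock'])
E
python3 turn.py 193.4 181.4 4
```

```text
0.011969720821473476 25.7583
193.4 193.4 [510.26 -73.12 260.9  263.45] [-2.230e+00  7.200e-01  1.286e+01  2.000e-01  4.700e-01  1.000e-02] 25.8
189.4 189.4 [510.09 -72.88 260.64 263.19] [-2.07  0.37 13.33  0.07  0.39  0.05] 26.1
185.4 185.4 [509.95 -72.67 260.44 263.1 ] [-1.87  0.96 13.51  0.05  0.41 -0.08] 26.5
181.4 181.4 [509.84 -72.42 260.27 263.03] [-1.22 -0.3  13.62  0.02  0.38 -0.09] 26.8
```

```bash
sed -i 's/w\[2\]-15/w[2]-16.5/' turn.py; python3 turn.py 181.4 103.4 4; python3 -c "
from h import *
print(r.sense()['opening'])"
```

```text
181.4 181.4 [509.84 -72.42 260.27 263.04] [-1.29  0.12 12.86  0.03  0.35 -0.06] 26.8
177.4 177.4 [509.77 -72.22 259.83 262.97] [-2.210e+00  2.700e-01  1.523e+01 -1.000e-02  4.500e-01 -2.000e-02] 27.2
173.4 173.4 [509.66 -72.01 259.68 262.88] [-1.73 -0.54 15.27 -0.07  0.37  0.04] 27.5
169.4 169.4 [509.59 -71.85 259.53 262.89] [-1.48  0.13 15.87 -0.06  0.41  0.08] 27.8
165.4 165.4 [509.55 -71.65 259.45 262.83] [-1.5  -0.72 15.62 -0.09  0.41  0.05] 28.1
161.4 161.3 [509.53 -71.5  259.35 262.7 ] [-1.72 -0.11 15.2  -0.08  0.32 -0.41] 28.4
157.4 157.3 [509.5  -71.32 259.19 262.61] [-1.42 -0.19 15.63 -0.12  0.31 -0.43] 28.7
153.4 153.4 [509.5  -71.16 259.09 262.5 ] [-0.82 -0.5  15.52 -0.17  0.28  0.28] 29.1
149.4 149.4 [509.55 -71.01 258.97 262.36] [-2.09 -0.79 15.82 -0.2   0.26  0.29] 29.4
145.4 145.4 [509.54 -70.89 258.89 262.55] [-1.33  0.05 16.29 -0.15  0.31 -0.28] 29.7
141.4 141.4 [509.58 -70.73 258.86 262.43] [-1.2  -0.88 15.67 -0.24  0.27  0.3 ] 30.0
137.4 137.4 [509.64 -70.63 258.76 262.25] [-0.75 -0.61 15.93 -0.2   0.24  0.08] 30.3
133.4 133.4 [509.74 -70.53 258.7  262.52] [-1.2  -
[... 155 characters left out ...]
 125.4 [509.9  -70.38 258.82 262.69] [-1.33 -0.72 16.97 -0.2   0.4  -0.04] 31.3
121.4 121.4 [509.99 -70.31 258.87 262.67] [-0.97 -0.48 16.8  -0.2   0.34  0.03] 31.6
117.4 117.4 [510.11 -70.25 258.91 262.71] [-8.300e-01 -7.000e-01  1.609e+01 -2.200e-01  3.800e-01 -1.000e-02] 31.9
113.4 113.4 [510.24 -70.2  258.86 262.69] [-1.1  -0.98 16.95 -0.19  0.39 -0.  ] 32.2
109.4 109.4 [510.36 -70.18 258.91 262.74] [-0.99 -0.53 17.42 -0.21  0.37  0.02] 32.5
105.4 105.4 [510.49 -70.15 259.02 262.79] [-5.400e-01 -8.200e-01  1.618e+01 -1.700e-01  3.200e-01  1.000e-02] 32.9
103.4 103.4 [510.55 -70.18 258.98 262.77] [-1.100e+00  9.000e-02  1.707e+01 -1.800e-01  3.300e-01  1.000e-02] 33.2
0.011869027817269083
```

The turn is complete and fz stayed below 18 N, but the twisting moment vanished late in the turn. One composite picture (wrist, top and scene crops) should check whether the plug turned with the gripper.

```bash
python3 - <<'E'
from h import *
w=snap('wrist')['frame'];t=snap('top')['frame'];s=snap('scene')['frame']
A=cv2.resize(w[150:350,180:380],(400,400),interpolation=cv2.INTER_CUBIC)
B=cv2.resize(s[120:280,200:360],(400,400),interpolation=cv2.INTER_CUBIC)
C=cv2.resize(w,(266,200));D=cv2.resize(t[170:320,205:405],(266,200));E=cv2.resize(s[80:290,140:420],(268,200))
cv2.imwrite('pics/m.png',np.vstack([np.hstack([A,B]),np.hstack([C,D,E])])[...,::-1])
E
```

```text
(no output)
```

View pics/m.png

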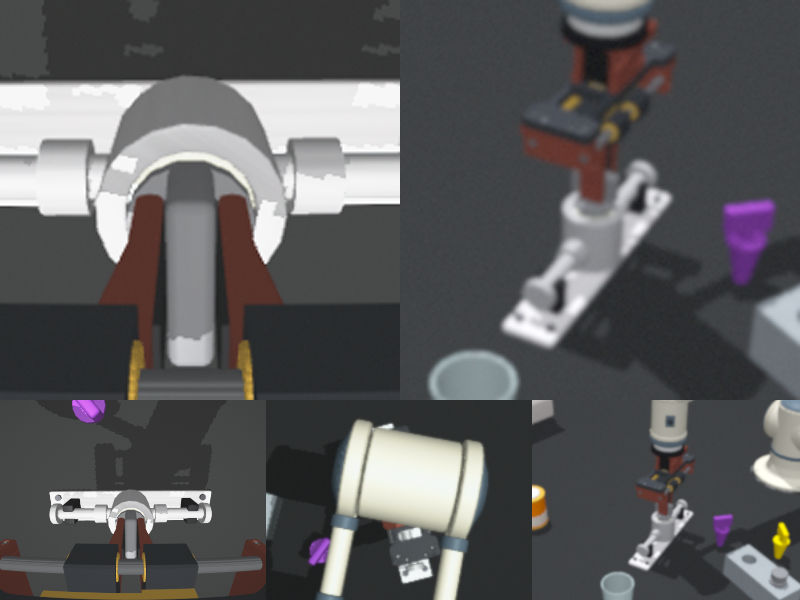

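The composite shows the blade still gripped and square across the pipe, with the collar down inside the rim. To check the wedge by feel, I'll make small twists under load and watch the moment and depth.

```bash
python3 - <<'E'
from h import *
b=np.load('b.npy');x,y,z=np.load('p.npy')
yaw=103.4
for k in [-.3]*6+[.3]*3:
    yaw+=k
    r.servo_line([x,y,z],[180,0,yaw],speed=.01)
    o=[]
    for _ in range(3):
        a=r.sense();o.append(round(a['torque'][2]-b[5],2));r.wait(.03)
    print(round(yaw,1),round(a['orientation'][2]%360,2),o,(a['contact_force']-b[:3]).round(1),round(a['tcp_pos'][2]*1e3,2),round(a['opening']*1e3,2),round(a['clock'],1))
E
```

```text
103.1 103.09 [np.float64(0.04), np.float64(0.04), np.float64(0.04)] [-1.7 -0.  15.5] 262.79 11.89 33.6
102.8 102.79 [np.float64(0.06), np.float64(0.01), np.float64(0.04)] [-0.5  0.9 16.6] 262.78 11.82 34.0
102.5 102.49 [np.float64(-0.04), np.float64(0.0), np.float64(0.0)] [-0.9  0.4 17.2] 262.78 11.64 34.3
102.2 102.19 [np.float64(0.01), np.float64(-0.03), np.float64(-0.01)] [-1.2  0.  16.7] 262.8 11.87 34.7
101.9 101.89 [np.float64(-0.02), np.float64(-0.02), np.float64(0.02)] [-1.8 -0.2 16.9] 262.79 11.92 35.0
101.6 101.59 [np.float64(0.0), np.float64(-0.01), np.float64(0.03)] [-0.6 -0.6 16.2] 262.79 11.89 35.4
101.9 101.89 [np.float64(-0.01), np.float64(0.03), np.float64(0.01)] [-0.9  0.  17.4] 262.8 11.65 35.7
102.2 102.19 [np.float64(0.02), np.float64(0.01), np.float64(-0.01)] [-1.  -1.3 17. ] 262.77 11.78 36.1
102.5 102.49 [np.float64(0.01), np.float64(0.01), np.float64(0.06)] [-0.6  0.9 16.6] 262.79 12.01 36.4
```

```bash
python3 - <<'E'
from h import *
b=np.load('b.npy');x,y,z=np.load('p.npy')
yaw=102.5
for i in range(11):
    w=wrench(2)-b;a=r.sense()
    print(round(z*1e3,2),round(a['tcp_pos'][2]*1e3,2),w.round(2),round(a['clock'],1))
    if w[2]<-2.5 or a['tcp_pos'][2]>.2650: break
    z+=np.clip((w[2]+3)/5e3,.0003,.001)
    r.servo_line([x,y,z],[180,0,yaw],speed=.02)
np.save('p.npy',[x,y,z])
E
```

```text
258.98 262.79 [-1.120e+00 -7.200e-01  1.698e+01 -2.100e-01  3.300e-01 -1.000e-02] 36.5
259.98 263.01 [ 0.65 -0.29 13.18 -0.25  0.03  0.02] 36.9
260.98 263.12 [ 1.28 -0.79  9.2  -0.3  -0.36 -0.01] 37.2
261.98 263.2 [ 5.3  -1.51  6.54 -0.58 -1.17  0.  ] 37.5
262.98 263.34 [ 6.54 -2.29  1.64 -0.61 -1.57  0.  ] 37.8
263.91 263.46 [ 8.2  -3.02 -1.37 -0.64 -1.87 -0.01] 38.1
264.24 263.52 [ 8.49 -2.83 -3.18 -0.68 -1.98  0.02] 38.4
```

The plug resists a 3 N pull, and the tool rose only by the bed's rebound, so it is stuck fast. Unloading built up side force, though. So I'll press back to about 17 N, make a short confirming twist back and forth, and unload with the side force nulled. Then release.

```bash
cat > fin.py <<'E'
from h import *
b=np.load('b.npy');x,y,z=np.load('p.npy')
def go(target,yaw,n,tol):
    global x,y,z
    for i in range(n):
        w=wrench(2)-b;a=r.sense()
        print(round(yaw,1),round(z*1e3,2),round(a['tcp_pos'][2]*1e3,2),w.round(2),round(a['clock'],1))
        if n>1 and abs(w[2]-target)<tol and np.hypot(w[0],w[1])<2: break
        dz=np.clip((w[2]-target)/5e3*.8,-.001,.0012)
        x+=np.clip(w[0]/9e3*.6,-5e-4,5e-4)+.19*dz; y+=np.clip(w[1]/9e3*.6,-5e-4,5e-4)-.06*dz; z+=dz
        r.servo_line([x,y,z],[180,0,yaw],speed=.02)
go(17,102.5,9,1.5)
for yw in (98.5,101,104,107,110,107,105,103.4): go(17,yw,1,0)
go(0,103.4,9,1)
np.save('p.npy',[x,y,z])
E
python3 fin.py
```

```text
102.5 264.24 263.49 [ 8.63 -1.68 -2.22 -0.66 -2.   -0.02] 38.5
102.5 263.24 263.37 [ 6.25 -1.96  1.82 -0.58 -1.44 -0.01] 38.8
102.5 262.24 263.23 [ 4.49 -1.67  6.54 -0.5  -0.91  0.01] 39.1
102.5 261.24 263.11 [ 2.02 -1.34 10.36 -0.4  -0.45 -0.02] 39.5
102.5 260.24 263.02 [ 0.99 -1.26 14.36 -0.3  -0.09 -0.03] 39.8
102.5 259.81 262.98 [-0.14 -1.05 15.52 -0.27  0.04 -0.02] 40.1
98.5 259.81 262.96 [ 1.000e-02 -3.800e-01  1.646e+01 -2.600e-01  4.000e-02  1.000e-02] 40.2
101 259.73 262.89 [ 0.75 -0.49 15.21 -0.2  -0.09 -0.07] 40.5
104 259.44 262.83 [-0.14 -0.33 16.57 -0.23  0.05 -0.09] 40.8
107 259.37 262.79 [-0.29 -0.84 17.16 -0.21  0.12 -0.11] 41.1
110 259.4 262.78 [-0.58  0.24 16.43 -0.19  0.13 -0.12] 41.4
107 259.31 262.76 [-1.29 -0.7  17.28 -0.21  0.17 -0.11] 41.7
105 259.35 262.76 [ 0.14 -0.26 17.58 -0.22  0.12  0.02] 42.1
103.4 259.45 262.78 [-0.05 -0.93 16.61 -0.17  0.03 -0.15] 42.4
103.4 259.38 262.75 [-0.06 -0.28 17.04 -0.15  0.02  0.19] 42.7
103.4 260.58 262.9 [ 1.41 -0.23 12.07 -0.23 -0.27  0.26] 43.0
103.4 261.78 263.01 [ 2.93 -0.61  8.56 -0.24 -0.64  0.26] 43.3
103.4 262.98 263.14 [ 4.94 -0.12  4.17 -0.3  -1.16  0.19] 43.6
103.4 263.65 263.19 [ 5.03 -1.07  2.06 -0.33 -1.22  0.22] 44.0
103.4 263.98 263.24 [ 4.69 -1.15  0.16 -0.31 -1.21  0.19] 44.3
103.4 264.01 263.32 [ 3.82 -0.47 -1.85 -0.27 -1.04  0.2 ] 44.6
103.4 263.71 263.3 [ 2.09 -0.39 -2.23 -0.17 -0.67  0.19] 44.9
103.4 263.35 263.26 [ 0.8  -0.16 -0.18 -0.13 -0.13  0.22] 45.2
```

With no push left, the plug holds a static 0.2 N m twist, so it is wedged. Now I release, retreat straight up, and check the blade angle numerically.

```bash
python3 - <<'E'
from h import *
x,y,z=np.load('p.npy')
r.let_go();r.wait(.2)
r.servo_line([x,y,z+.07],[180,0,103.4],speed=.08)
a=r.sense();print(a['opening'],a['contact_force'],a['clock'])
r.servo_line([x,y,.42],[180,0,103.4],speed=.15)
s=snap('wrist');im=s['frame'].astype(int)
K=np.array([[s['fx'],0,s['cx']],[0,s['fy'],s['cy']],[0,0,1]])
T=r.sense()['tcp_pos'];u=np.array([np.cos(np.radians(103.4)),np.sin(np.radians(103.4)),0])
c=np.array([x,y,.108])-.0028*u; 
for k in(-.023,.023): print('pred end',cv2.projectPoints((c+k*u)[None],cv2.Rodrigues(np.array(s['R']))[0],np.array(s['t']),K,np.array(s['dist_coeffs'],float))[0].ravel())
cv2.imwrite('pics/f.png',s['frame'][...,::-1])
p=cv2.projectPoints(c[None],cv2.Rodrigues(np.array(s['R']))[0],np.array(s['t']),K,np.array(s['dist_coeffs'],float))[0].ravel().astype(int)
g=s['frame'].mean(2).astype(int)
for v in range(p[1]-32,p[1]+40,5): print(v,p[0]-20,g[v,p[0]-20:p[0]+24:2])
print(r.sense()['clock'])
E
```

```text
0.0877690349551785 [-0.38046481 -0.21599469 -0.66331151] 47.6833
pred end [276.34908027 227.90269725]
pred end [276.36592937 180.3857956 ]
172 256 [246 247 247 247 247 247 247 247 247 236 240 240 240 241 242 243 247 247
 247 235 158 246]
177 256 [247 247 247 247 245 234 197 120 122 123 123 122 117 170 233 246 239 247
 247 247 247 241]
182 256 [247 247 247 245 247 247 237 241 246 246 245 244 213 192 200 200 243 233
 247 247 247 247]
187 256 [247 247 247 247 247 247 240 240 246 246 246 244 216 189 200 239 246 246
 237 247 247 247]
192 256 [247 247 247 247 247 247 238 240 246 246 246 244 217 174 199 238 246 246
 246 247 247 247]
197 256 [247 246 247 247 247 247 242 238 246 246 246 244 219 188 198 198 246 246
 244 247 247 247]
202 256 [247 247 244 246 246 246 241 237 246 246 246 244 221 187 197 218 246 247
 247 247 247 247]
207 256 [247 247 247 247 247 247 240 235 246 246 245 244 223 178 229 247 247 247
 247 247 247 100]
212 256 [100 138 247 247 247 247 247 233 246 246 245 243 224 247 247 247 247 247
 132 100 100 101]
217 256 [100 100 101 100 101 101  96 229 246 246 245 243 226 119 101 101 100 100
 100 100 100 100]
222 256 [100 100 100 100 101 100 100 225 246 246 245 243 227 104 100 100 100 100
 100 100 101 100]
227 256 [101 101 101 100 100 101 100 100 100 100 101 100 101 101 101 100 100 100
 100 101 100 101]
232 256 [100 100 100 101 100 101 100 101 100 100 100 101 101 100 101 100 100 101
 101 100 100 100]
237 256 [100 100 100 100 101  99 100 101 101 100 101 100 101 100 100 100 100 101
 100 100 100 100]
242 256 [100 101 101 101 101 100 100 100 100 100 100 100 100 100 101 101 100  99
 100 101 100 100]
48.4583
```

The blade columns stay constant (270–281) over rows 180–225, exactly where the plug should stand. It is across the pipe and upright after release.

```bash
python3 -c "
from station import r
print(r.hand_in())"
```

```text
the job is handed in; nothing more can be done
None
```

I set the plug in the stopcock in line with the pipe, gave it a quarter turn to closed under about 16 N (peak reading 17.6 N), let go and handed the job in; it held a 3 N pull and a 0.2 N m twist with no push, but the 52 N squeeze couldn't be measured and no verdict came back.

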